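Load the coil tester

ROBOT

A 7-joint arm with a two-finger parallel gripper is mounted at the origin on the work surface. World frame = base frame: x ahead of the robot, y to its left, z up, the work surface at z = 0. Lengths are in m, angles in degrees, forces in N, time in s.
With the tool pointing down it reaches from about 0.425 to 0.825 m from the base axis. Payload 3.6 kg.
Tool frame: the origin (TCP) lies midway between the tips of the shut fingers; the grasp point (between the pads) lies 19 mm behind it; z points along the fingers, x is the direction in which the jaws open and shut, and the axes are right-handed (so a half turn about z gives the same grasp; the last joint's range is limited). The gripper opens to 85 mm and grips with 20 to 120 N. Pads are 22 mm wide; open, the fingers measure 114 mm over their backs; the gripper's body (76 mm by 85 mm) begins 54 mm behind the grasp point. The pads swing forward as they close: fully open they stand 13 mm farther back than shut.
Start: joints at [-67.007, 35.231, -0.722, 81.555, 0.464, 63.22, -2.315], TCP at [0.27, 0.591, 0.231] pointing down, gripper open.
Joint ranges: [-178.69, 178.69], [-17.37, 117.87], [-77.05, 75.6], [15.02, 138.74], [-78.02, 258.01], [0.78, 113.62], [-162.83, 162.83]. Speed limits (degrees/s): [159.86, 159.86, 180, 180, 180, 180, 180].

INTERFACE

Orientations are given as [roll, pitch, yaw] about the fixed x, y, z axes, in that order (R = Rz(yaw) Ry(pitch) Rx(roll)).
In Python, from station import manip, optics, nets gives the robot as it stands. Calls block until the motion is done:
- manip.move_to(position, orientation): joint-space move of the TCP to a pose.
- manip.line_to(position, ori=None, vel=0.15, max_force=None): straight line of the TCP; ori=None keeps the orientation; vel is the mean speed in m/s. With max_force (N) it stops when the force on the tool has changed by that much, and returns True; else False.
- manip.movej(angles): joint-space move.
- manip.set_gripper(opening, force=None): finger opening in m; force is the grip in N (None keeps the last); returns when the fingers have stopped.
- manip.sleep(seconds).
- manip.ik(position, orientation): joint angles nearest the present ones, or None.
- manip.state(): the state.
- optics.camera(name): name is "scene" or "top" or "wrist"; returns a dict with "pixels" (384x512x3 uint8, red, green, blue), "mtx" (3x3 intrinsics, pixels), "dist_coeffs" ([k1, k2, p1, p2, k3] as OpenCV has them; the pictures are not rectified), "rvec" (rotation vector, rad) and "tvec" (3), from world to camera coordinates, as OpenCV has them. Camera axes: x right, y down, z forward; pixel columns grow to the right and rows downward; lengths in m; the calibration is good to about 2 mm. A picture is of the moment at which its call begins. There is no depth.
A pose or a line that the arm cannot do raises manip.MotionError and nothing moves.
- manip.job_done(): hands the job in, once; it reports no verdict.
Trained networks look in the newest picture that a camera, given by its name, has taken for a name from the list of things; names that differ only in an ending like _2 or _b are one class to them, and where a whole thing is asked for, a point or a joint stands for the part that bears it (a point fixed in the world has none). Each returns a list of dicts, best first, with "confidence" (0 to 1); they miss things now and then, are a little off and sometimes report something else, mostly with a low value. They report only what shows in the picture. A call takes as long as a camera call. They do not tell look-alikes from the thing itself.
- nets.silhouettes(query, camera): "pixels" (384x512 bool, what is visible of it).
- nets.tip_of(query, camera): "xyz" ([x, y, z] in m, in the coordinates of the camera as it stood for that picture, good to about 4 mm: a listed point, or the origin of a listed thing).
The state is a dict: "t": time; "joint_pos": joint angles; "qd": joint speeds; "joint_torque": joint torques, N m; "tcp_pos": TCP position; "orientation": TCP orientation; "ft_force": force on the tool from outside, world axes, zero at the start; "torque": the same for the moment, N m; "finger_gap": finger opening in m.
Only numpy, scipy, OpenCV 4.12 (cv2) and the standard library are available. Lean on these libraries where they do the work, as an engineer would, in place of code of your own. Each camera call takes 0.05 s, during which the arm holds its last target.

TASK

Load the coil tester: swing the red-balled cam lever over to free the sled, pull the sled right out from under the blue probe bar, and slide every coil from the blue bin over a mandrel of its own until it sits fully down on the sled. Then push the sled all the way back home under the probe bar and swing the cam lever back to lock it. Leave the other things on the bench where they are.

Things in the scene. Friction and masses are not known exactly. Their poses are not given: they have to be found in the camera images.
- tester: fixed coil tester: grey base plate 280 x 352 x 12 mm, origin near the middle of its underside (the plate reaches 170 mm to -x, 110 mm to +x, 167 mm to -y, 185 mm to +y of it). Its x axis points away from the robot, z up
- probe_bar (a point): middle of the tester's blue probe bar (22 mm in x, 298 mm long in y, underside 120 mm and top 144 mm above the bench), fixed on two aluminium end posts 142 mm to either side of this point. It is right above the mandrels when the sled is home
- sled (a joint): travel of the aluminium sled in m: 0 = home under the probe bar, 0.11 = pulled fully out towards the robot (along the tester's -x). Stiff slide, about 3 N; it stays where left. While the cam lever is locked a steel pin blocks the sled
- sled_grip (a point): on the sled's black grip, a bar 20 mm thick (tester's x), 60 mm long (y), 46 mm tall; this point is on its middle, 5 mm above its mid-height and 18 mm below its top, about 78 mm above the bench; it moves with the sled. The grip stands 85 mm in front of (-x) the row of mandrels. Pinch it from above across its thickness
- seat0 (a point): centre of the foot of mandrel 0 on the sled's top face, 32 mm above the bench; moves with the sled; axes as the tester. Mandrel: upright steel shaft 17 mm in diameter, 52 mm tall, its last 10 mm tapering to 6 mm. The four mandrels stand in a row along the tester's y, 66 mm apart
- seat1 (a point): centre of the foot of mandrel 1 on the sled's top face, 32 mm above the bench; moves with the sled; axes as the tester. Mandrel: upright steel shaft 17 mm in diameter, 52 mm tall, its last 10 mm tapering to 6 mm. The four mandrels stand in a row along the tester's y, 66 mm apart
- seat2 (a point): centre of the foot of mandrel 2 on the sled's top face, 32 mm above the bench; moves with the sled; axes as the tester. Mandrel: upright steel shaft 17 mm in diameter, 52 mm tall, its last 10 mm tapering to 6 mm. The four mandrels stand in a row along the tester's y, 66 mm apart
- seat3 (a point): centre of the foot of mandrel 3 on the sled's top face, 32 mm above the bench; moves with the sled; axes as the tester. Mandrel: upright steel shaft 17 mm in diameter, 52 mm tall, its last 10 mm tapering to 6 mm. The four mandrels stand in a row along the tester's y, 66 mm apart
- cam (a joint): angle of the steel cam lever in rad: about 0 = locked, leaning 45 degrees towards the tester's -x (robot); 1.57 = free, leaning 45 degrees to +x. It must be past about 1.2 before the sled can move. Stays where left; about 1.5 N at the ball
- cam_ball (a point): centre of the lever's red ball, 26 mm in diameter, 90 mm from the pivot; can be pinched from above across the tester's y (the lever's plane is its x-z plane)
- cam_pivot (a point): point on the cam lever's axis (along the tester's y), 48 mm above the bench; ball and lever lie in the x-z plane through it
- bin: fixed blue plastic bin 158 (x) x 256 (y) x 22 mm tall, origin in the centre of its underside; 4 mm walls and floor, 3 dividers make four compartments side by side along y, 63 mm pitch, each 150 mm long in the bin's x; each held at most one coil at the start
- coil0: coil: a copper-wound white plastic sleeve, 52 mm in outer diameter, 45 mm tall, bore 20 mm right through; origin in the middle of the bore at mid-height, z along the bore, either end may be up. 80 to 170 g. Stands upright in the bin; may be absent
- coil1: coil: a copper-wound white plastic sleeve, 52 mm in outer diameter, 45 mm tall, bore 20 mm right through; origin in the middle of the bore at mid-height, z along the bore, either end may be up. 80 to 170 g. Stands upright in the bin; may be absent
- coil2: coil: a copper-wound white plastic sleeve, 52 mm in outer diameter, 45 mm tall, bore 20 mm right through; origin in the middle of the bore at mid-height, z along the bore, either end may be up. 80 to 170 g. Stands upright in the bin; may be absent
- coil3: coil: a copper-wound white plastic sleeve, 52 mm in outer diameter, 45 mm tall, bore 20 mm right through; origin in the middle of the bore at mid-height, z along the bore, either end may be up. 80 to 170 g. Stands upright in the bin; may be absent
- screwdriver: bystander: orange screwdriver 170 mm long lying along y in front of the bin
- board: bystander: green circuit board 75 x 100 mm lying behind the bin, origin in the centre of its underside
There are look-alikes about, which are no part of the job. Leave any black or turquoise look-alike of the coil2 alone. Leave any yellow look-alike of the coil3 alone.

How it is judged (in metres and radians):
On the way, in this order (a step that is already met when the one before it is completed fails the run):
1. cam lever swung over, sled free (value of joint cam above 1.2 rad), for 0.2 s.
2. sled pulled out (value of joint sled above 0.1 m), for 0.2 s.
3. every coil fully down on a mandrel of its own with the sled out (value of joint sled above 0.09 m and ((horizontal distance between coil0 and seat0 below 0.004 m and z of coil0 in the frame of seat0 between 0.018 and 0.027 m) or (horizontal distance between coil0 and seat1 below 0.004 m and z of coil0 in the frame of seat1 between 0.018 and 0.027 m) or (horizontal distance between coil0 and seat2 below 0.004 m and z of coil0 in the frame of seat2 between 0.018 and 0.027 m) or (horizontal distance between coil0 and seat3 below 0.004 m and z of coil0 in the frame of seat3 between 0.018 and 0.027 m)) and ((horizontal distance between coil1 and seat0 below 0.004 m and z of coil1 in the frame of seat0 between 0.018 and 0.027 m) or (horizontal distance between coil1 and seat1 below 0.004 m and z of coil1 in the frame of seat1 between 0.018 and 0.027 m) or (horizontal distance between coil1 and seat2 below 0.004 m and z of coil1 in the frame of seat2 between 0.018 and 0.027 m) or (horizontal distance between coil1 and seat3 below 0.004 m and z of coil1 in the frame of seat3 between 0.018 and 0.027 m)) and ((horizontal distance between coil2 and seat0 below 0.004 m and z of coil2 in the frame of seat0 between 0.018 and 0.027 m) or (horizontal distance between coil2 and seat1 below 0.004 m and z of coil2 in the frame of seat1 between 0.018 and 0.027 m) or (horizontal distance between coil2 and seat2 below 0.004 m and z of coil2 in the frame of seat2 between 0.018 and 0.027 m) or (horizontal distance between coil2 and seat3 below 0.004 m and z of coil2 in the frame of seat3 between 0.018 and 0.027 m)) and ((horizontal distance between coil3 and seat0 below 0.004 m and z of coil3 in the frame of seat0 between 0.018 and 0.027 m) or (horizontal distance between coil3 and seat1 below 0.004 m and z of coil3 in the frame of seat1 between 0.018 and 0.027 m) or (horizontal distance between coil3 and seat2 below 0.004 m and z of coil3 in the frame of seat2 between 0.018 and 0.027 m) or (horizontal distance between coil3 and seat3 below 0.004 m and z of coil3 in the frame of seat3 between 0.018 and 0.027 m))), for 0.2 s.
4. sled pushed home (value of joint sled below 0.006 m), for 0.2 s.
5. cam lever locked (value of joint cam below 0.2 rad), for 0.2 s.
At the end, for the whole second after the job is handed in: The sled is home (within 6 mm), the cam lever locked (within 0.2 rad), every coil present is on a mandrel (within 4 mm) and down on the sled (within 4.5 mm), at rest (value of joint sled below 0.006 m and value of joint cam below 0.2 rad and ((horizontal distance between coil0 and seat0 below 0.004 m and z of coil0 in the frame of seat0 between 0.018 and 0.027 m) or (horizontal distance between coil0 and seat1 below 0.004 m and z of coil0 in the frame of seat1 between 0.018 and 0.027 m) or (horizontal distance between coil0 and seat2 below 0.004 m and z of coil0 in the frame of seat2 between 0.018 and 0.027 m) or (horizontal distance between coil0 and seat3 below 0.004 m and z of coil0 in the frame of seat3 between 0.018 and 0.027 m)) and ((horizontal distance between coil1 and seat0 below 0.004 m and z of coil1 in the frame of seat0 between 0.018 and 0.027 m) or (horizontal distance between coil1 and seat1 below 0.004 m and z of coil1 in the frame of seat1 between 0.018 and 0.027 m) or (horizontal distance between coil1 and seat2 below 0.004 m and z of coil1 in the frame of seat2 between 0.018 and 0.027 m) or (horizontal distance between coil1 and seat3 below 0.004 m and z of coil1 in the frame of seat3 between 0.018 and 0.027 m)) and ((horizontal distance between coil2 and seat0 below 0.004 m and z of coil2 in the frame of seat0 between 0.018 and 0.027 m) or (horizontal distance between coil2 and seat1 below 0.004 m and z of coil2 in the frame of seat1 between 0.018 and 0.027 m) or (horizontal distance between coil2 and seat2 below 0.004 m and z of coil2 in the frame of seat2 between 0.018 and 0.027 m) or (horizontal distance between coil2 and seat3 below 0.004 m and z of coil2 in the frame of seat3 between 0.018 and 0.027 m)) and ((horizontal distance between coil3 and seat0 below 0.004 m and z of coil3 in the frame of seat0 between 0.018 and 0.027 m) or (horizontal distance between coil3 and seat1 below 0.004 m and z of coil3 in the frame of seat1 between 0.018 and 0.027 m) or (horizontal distance between coil3 and seat2 below 0.004 m and z of coil3 in the frame of seat2 between 0.018 and 0.027 m) or (horizontal distance between coil3 and seat3 below 0.004 m and z of coil3 in the frame of seat3 between 0.018 and 0.027 m)) and linear speed of each of coil0, coil1, coil2, coil3 below 0.02 m/s); the robot touches nothing.
It fails at once if the screwdriver is displaced by more than 30 mm (distance of screwdriver from where it was at the start of the episode above 0.03 m).
It fails at once if the board is displaced by more than 30 mm (distance of board from where it was at the start of the episode above 0.03 m).
Of coil0, coil1, coil2, coil3 only 2 to 4 are there at a start; the rules pass over those that are not, and their reading is None.
At some moment in a run one of coil0, coil1, coil2, coil3 may be knocked a few centimetres aside while the robot is not near it.
Once in a run the grip may slacken for a moment while it holds something.
It also fails if it takes over 210 s, if anything falls off the work surface, if the arm or the gripper's body presses on something with over 40 N, if the wrist force passes 120 N, or if a joint passes its speed limit or range.

## Working session

There is one attempt and no reset: what is moved stays moved. The work goes in short steps, each a Python script; the robot and the scene stay as the last script left them, time stands still between calls to the robot, and variables do not carry over. Pictures are saved under pics/ and viewed, and the job is handed in when it is done.

```bash
ls; mkdir -p pics
cat > h.py <<'E'
from station import manip, optics, nets
import numpy as np, cv2
def shot(cam,name):
    c=optics.camera(cam)
    cv2.imwrite(f'pics/{name}.png',cv2.cvtColor(c['pixels'],cv2.COLOR_RGB2BGR)); return c
def c2w(c,p):
    R=cv2.Rodrigues(np.array(c['rvec'],float))[0]
    return R.T@(np.array(p,float)-np.array(c['tvec'],float).ravel())
def proj(c,P):
    return cv2.projectPoints(np.array(P,float).reshape(-1,1,3),np.array(c['rvec'],float),np.array(c['tvec'],float),np.array(c['mtx'],float),np.array(c['dist_coeffs'],float))[0].reshape(-1,2)
def ray(c,uv,z):
    "intersect pixel rays with plane z"
    n=cv2.undistortPoints(np.array(uv,float).reshape(-1,1,2),np.array(c['mtx'],float),np.array(c['dist_coeffs'],float)).reshape(-1,2)
    R=cv2.Rodrigues(np.array(c['rvec'],float))[0]; C=-R.T@np.array(c['tvec'],float).ravel()
    d=np.c_[n,np.ones(len(n))]@R
    return C+d*((z-C[2])/d[:,2])[:,None]
E
python3 - <<'E'
from h import *
for cam in ['scene','top']:
    c=shot(cam,cam+'0')
    for q in ['tester','sled_grip','cam_ball','cam_pivot','probe_bar','seat0','seat3','bin','coil0','screwdriver','board']:
        r=nets.tip_of(q,cam)
        print(cam,q,[(np.round(c2w(c,d['xyz']),3).tolist(),round(d['confidence'],2)) for d in r[:6]])
print(manip.state()['t'],manip.state()['ft_force'])
E
```

```text
pics
scene tester [([0.57, -0.174, 0.001], 0.96)]
scene sled_grip [([0.544, -0.19, 0.078], 0.56), ([0.682, 0.178, 0.003], 0.52), ([0.516, -0.02, 0.046], 0.49)]
scene cam_ball [([0.575, 0.286, 0.029], 0.64), ([0.454, -0.025, 0.11], 0.52), ([0.567, -0.175, 0.002], 0.47)]
scene cam_pivot [([0.514, -0.02, 0.048], 0.97)]
scene probe_bar [([0.629, -0.185, 0.131], 0.69)]
scene seat0 [([0.624, -0.151, 0.032], 0.92), ([0.632, -0.217, 0.03], 0.81), ([0.636, -0.281, 0.027], 0.71), ([0.625, -0.085, 0.031], 0.59)]
scene seat3 [([0.624, -0.151, 0.032], 0.92), ([0.632, -0.217, 0.03], 0.81), ([0.636, -0.281, 0.027], 0.71), ([0.625, -0.085, 0.031], 0.59)]
scene bin [([0.563, 0.193, -0.002], 0.63)]
scene coil0 [([0.504, 0.389, 0.018], 0.94), ([0.694, 0.367, 0.023], 0.81), ([0.577, 0.284, 0.026], 0.75), ([0.595, 0.402, 0.018], 0.57), ([0.551, 0.228, 0.023], 0.53), ([0.536, 0.1, 0.024], 0.52)]
scene screwdriver [([0.456, 0.183, -0.002], 0.79)]
scene board [([0.683, 0.177, 0.001], 0.66)]
top tester [([0.567, -0.171, 0.003], 0.86)]
top sled_grip [([0.542, -0.19, 0.079], 0.91)]
top cam_ball [([0.451, -0.022, 0.111], 0.56), ([0.568, -0.171, -0.001], 0.46)]
top cam_pivot [([0.513, -0.02, 0.052], 0.95)]
top probe_bar [([0.627, -0.182, 0.136], 0.58)]
top seat0 [([0.633, -0.283, 0.038], 0.97), ([0.623, -0.086, 0.034], 0.77), ([0.63, -0.154, 0.033], 0.68), ([0.631, -0.215, 0.029], 0.58)]
top seat3 [([0.633, -0.283, 0.038], 0.97), ([0.623, -0.086, 0.034], 0.77), ([0.63, -0.154, 0.033], 0.68), ([0.631, -0.215, 0.029], 0.58)]
top bin [([0.563, 0.194, 0.001], 0.98)]
top coil0 [([0.547, 0.225, 0.025], 0.92), ([0.534, 0.098, 0.028], 0.87), ([0.506, 0.389, 0.029], 0.78), ([0.597, 0.401, 0.026], 0.74), ([0.58, 0.289, 0.028], 0.65), ([0.692, 0.369, 0.023], 0.63)]
top screwdriver [([0.457, 0.183, 0.001], 0.86), ([0.549, 0.227, 0.026], 0.74)]
top board [([0.682, 0.178, -0.001], 0.91)]
1.2 [-0.48144599  1.05749083 -0.16802745]
```

View pics/scene0.png

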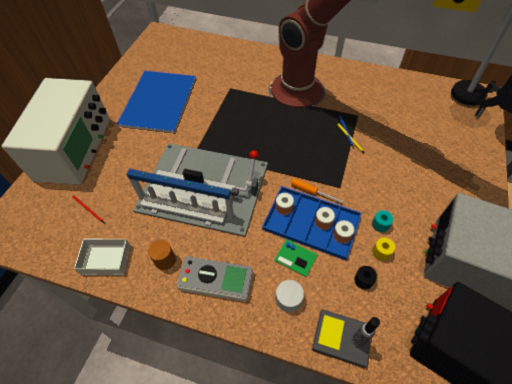

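View pics/top0.png

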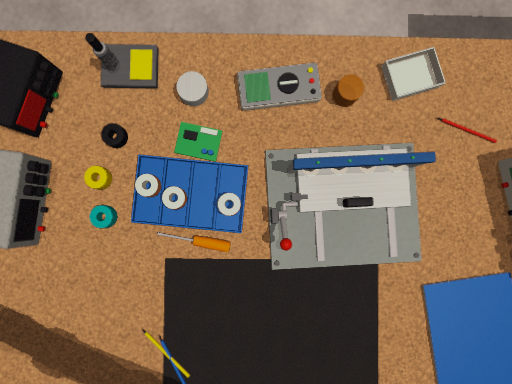

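Scene: three white and copper coils sit in the bin at top px (147,185), (174,198) and (229,204). The yellow, turquoise and black look-alikes are outside it. Seats, pivot and ball all give a tester yaw of about 3.2°. I'll start with the cam.

```bash
cat >> h.py <<'E'
YAW=3.2
a=np.radians(YAW); EX=np.array([np.cos(a),np.sin(a),0]); EY=np.array([-np.sin(a),np.cos(a),0]); EZ=np.array([0,0,1.])
PIV=np.array([.5135,-.020,.048])
def ball(th): # th=cam angle
    b=-np.pi/4+th
    return PIV+.09*(np.sin(b)*EX+np.cos(b)*EZ)
def st():
    s=manip.state(); return dict(t=round(s['t'],1),p=np.round(s['tcp_pos'],4).tolist(),o=np.round(s['orientation'],1).tolist(),f=np.round(s['ft_force'],1).tolist(),g=round(s['finger_gap'],4))
E
python3 - <<'E'
from h import *
print(st())
for y in (93.2,-86.8):
    print(y,manip.ik((ball(0)+[0,0,.1]).tolist(),[180,0,y]), manip.ik([.53,-.2,.15],[180,0,y-90]),manip.ik([.53,-.2,.15],[180,0,y+90]))
E
```

```text
{'t': 1.2, 'p': [0.2696, 0.5914, 0.2313], 'o': [-180.0, 0.0, 65.5], 'f': [-0.5, 1.1, -0.2], 'g': 0.0852}
93.2 [ -3.86183171  19.2658531    5.42727488 114.65586928  -2.47875438
  46.18511508  96.17984506] [  1.44112524  35.41119288  27.08742901 101.92006851 -20.90175001
  47.69339533  41.68540516] [ -16.8872539    48.73813436   64.89198794  102.45217603  -49.80019983
   63.02068744 -110.85366806]
-86.8 [-31.8303412   24.1560335   45.14675704 115.40420937 -22.49966228
  49.29615539 -60.98953626] [ -16.8872539    48.73813436   64.89198794  102.45217603  -49.80019983
   63.02068744 -110.85366806] [  1.44112524  35.41119288  27.08742901 101.92006851 -20.90175001
  47.69339533  41.68540516]
```

Run:
```python
from h import *
O=[180,0,93.2]; off=np.array([0,0,-.021])
manip.move_to((ball(0)+[0,0,.08]).tolist(),O)
manip.set_gripper(.06,30)
c=shot('wrist','w1'); print([(np.round(c2w(c,d['xyz']),3).tolist(),round(d['confidence'],2)) for d in nets.tip_of('cam_ball','wrist')])
print(manip.line_to((ball(0)+off).tolist(),O,max_force=8)); print(st())
manip.set_gripper(0.0,30); print(st())
shot('scene','s1')
```

```text
[([0.456, -0.024, 0.111], 0.7), ([0.536, 0.102, 0.027], 0.47)]
False
{'t': 4.8, 'p': [0.4505, -0.0236, 0.0911], 'o': [179.9, 0.0, 93.2], 'f': [-0.7, -1.0, 1.0], 'g': 0.06}
{'t': 5.2, 'p': [0.4499, -0.0228, 0.0911], 'o': [180.0, -0.0, 93.2], 'f': [-0.9, 2.7, 2.4], 'g': 0.0241}
```

View pics/w1.png

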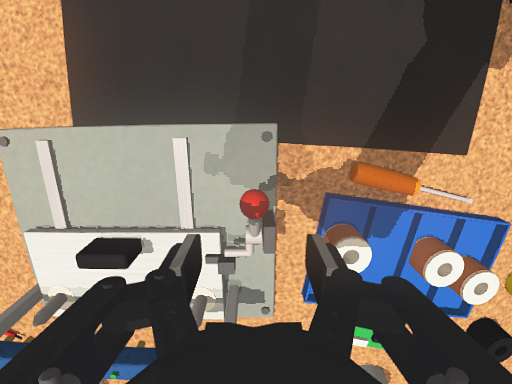

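View pics/s1.png

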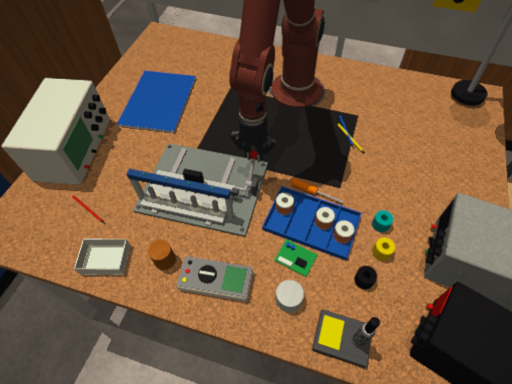

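The ball is between the jaws (gap 24 mm). Now swinging it along the arc.

Run:
```python
from h import *
O=[180,0,93.2]; off=np.array(manip.state()['tcp_pos'])-ball(0)
for th in np.linspace(0,1.56,9)[1:]:
    manip.line_to((ball(th)+off).tolist(),O,vel=.08)
print(st())
manip.set_gripper(.045); print(st())
p=ball(1.56)+off
manip.line_to((p+[0,0,.09]).tolist(),O)
manip.move_to([.45,-.05,.22],O)
c=shot('top','t2'); print([(np.round(c2w(c,d['xyz']),3).tolist(),round(d['confidence'],2)) for d in nets.tip_of('cam_ball','top')])
shot('scene','s2')
```

```text
{'t': 8.2, 'p': [0.5773, -0.0149, 0.0922], 'o': [179.8, -0.0, 93.2], 'f': [1.3, 5.5, 0.4], 'g': 0.024}
{'t': 8.5, 'p': [0.5762, -0.0176, 0.0919], 'o': [180.0, 0.1, 93.1], 'f': [0.5, 0.2, 0.3], 'g': 0.0449}
[([0.571, -0.014, 0.118], 0.65)]
```

View pics/t2.png

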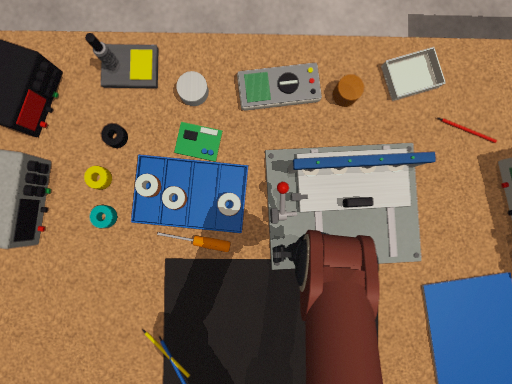

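Run:
```python
from h import *
O=[180,0,3.2]; g=np.array([.5435,-.1895,.060])
manip.move_to((g+[0,0,.09]).tolist(),O)
manip.set_gripper(.05,50)
print(manip.line_to(g.tolist(),O,max_force=8)); print(st())
manip.set_gripper(0.0,50); print(st())
p=np.array(manip.state()['tcp_pos'])
p[2]=.060
print(manip.line_to((p-.113*EX).tolist(),O,vel=.06,max_force=20)); print(st())
q=np.array(manip.state()['tcp_pos']); print('travel',(p-q)@EX,(p-q)@EY)
manip.set_gripper(.045); print(st())
manip.line_to((q+[0,0,.1]).tolist(),O)
manip.move_to([.45,0.02,.25],O)
for cam in ('top','scene'):
    c=shot(cam,cam[0]+'3')
    for n in ('seat0','sled_grip','coil0'): print(cam,n,[(np.round(c2w(c,d['xyz']),3).tolist(),round(d['confidence'],2)) for d in nets.tip_of(n,cam)])
print(st())
```

```text
False
{'t': 12.0, 'p': [0.5441, -0.1899, 0.0607], 'o': [180.0, -0.1, 3.2], 'f': [0.6, -1.0, 0.2], 'g': 0.0504}
{'t': 12.4, 'p': [0.5439, -0.1898, 0.0613], 'o': [180.0, -0.1, 3.3], 'f': [-0.8, 0.4, 5.7], 'g': 0.0187}
False
{'t': 14.4, 'p': [0.4341, -0.1968, 0.0612], 'o': [179.9, -0.3, 3.3], 'f': [4.0, 0.0, 7.2], 'g': 0.0188}
travel 0.11004623607171067 0.0008748574266077868
{'t': 14.8, 'p': [0.4301, -0.1959, 0.0596], 'o': [-180.0, 0.1, 3.2], 'f': [-0.2, -0.1, -0.5], 'g': 0.0454}
top seat0 [([0.52, -0.222, 0.031], 0.9), ([0.519, -0.158, 0.034], 0.75), ([0.513, -0.091, 0.033], 0.64), ([0.512, -0.021, 0.052], 0.4)]
top sled_grip [([0.434, -0.196, 0.079], 0.92)]
top coil0 [([0.506, 0.388, 0.026], 0.95), ([0.598, 0.401, 0.027], 0.94), ([0.546, 0.227, 0.026], 0.8), ([0.531, 0.098, 0.03], 0.76), ([0.693, 0.366, 0.021], 0.71), ([0.579, 0.284, 0.025], 0.56)]
scene seat0 [([0.513, -0.096, 0.033], 0.97), ([0.516, -0.155, 0.03], 0.92), ([0.525, -0.223, 0.031], 0.86), ([0.527, -0.288, 0.028], 0.61)]
scene sled_grip [([0.435, -0.193, 0.078], 0.66)]
scene coil0 [([0.579, 0.285, 0.025], 0.89), ([0.689, 0.369, 0.022], 0.83), ([0.509, 0.389, 0.02], 0.82), ([0.554, 0.225, 0.024], 0.76), ([0.537, 0.102, 0.024], 0.64), ([0.594, 0.407, 0.017], 0.56)]
{'t': 16.9, 'p': [0.45, 0.0193, 0.2498], 'o': [180.0, 0.0, 3.1], 'f': [1.1, 0.1, -0.3], 'g': 0.0453}
```

View pics/t3.png

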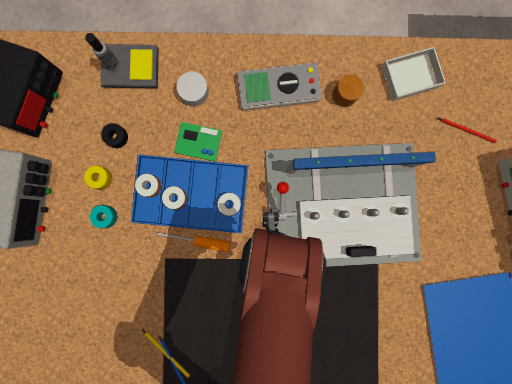

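Sled travel reads 110 mm, and the seats agree between both cameras. Next is the first coil, located with the wrist camera.

```bash
cat >> h.py <<'E'
MID=np.array([.519,-.190,0]); SEAT=[MID+o*EY for o in (.099,.033,-.033,-.099)]
BY=-4.
def find_white(c,xy,z=.049,r=.040):
    "centre of the white top ring nearest xy (plane z)"
    im=c['pixels'].astype(int); mx=im.max(2); mn=im.min(2)
    m=((mn>120)&(mx-mn<45)).astype(np.uint8)
    ang=np.linspace(0,2*np.pi,40)
    poly=proj(c,[[xy[0]+r*np.cos(t),xy[1]+r*np.sin(t),z] for t in ang]).astype(np.int32)
    k=np.zeros_like(m); cv2.fillPoly(k,[poly],1); m&=k
    cs,_=cv2.findContours(m,cv2.RETR_EXTERNAL,cv2.CHAIN_APPROX_NONE)
    if not cs: return None
    ct=max(cs,key=cv2.contourArea)[:,0,:]
    if len(ct)<20: return None
    w=ray(c,ct,z)[:,:2].astype(np.float32)
    (cx,cy),(d1,d2),_=cv2.fitEllipse(w.reshape(-1,1,2))
    return round(cx,4),round(cy,4),round(d1,4),round(d2,4)
def netnear(q,cam,c,xy,r=.04):
    o=[c2w(c,d['xyz']) for d in nets.tip_of(q,cam)]
    o=[p for p in o if np.hypot(*(p[:2]-np.array(xy)[:2]))<r]
    return np.round(o[0],4).tolist() if o else None
E
python3 - <<'E'
from h import *
for xy in [(.534,.099)]:
    manip.move_to([xy[0],xy[1],.14],[180,0,BY]); manip.set_gripper(.068,60)
    c=shot('wrist','w4')
    print(find_white(c,xy),netnear('coil0','wrist',c,xy))
c=shot('top','t4')
for xy in [(.534,.099),(.548,.226),(.579,.286)]: print(find_white(c,xy),netnear('coil0','top',c,xy))
print(st())
E
```

```text
(0.5368, 0.1018, 0.0498, 0.0519) [0.5385, 0.1012, 0.0261]
None None
(0.5502, 0.226, 0.0471, 0.0474) [0.5478, 0.2247, 0.0279]
(0.5781, 0.2871, 0.0478, 0.0499) [0.5758, 0.2848, 0.0249]
{'t': 18.2, 'p': [0.534, 0.099, 0.1401], 'o': [-180.0, -0.0, -4.0], 'f': [0.6, -0.1, -0.3], 'g': 0.0678}
```

View pics/w4.png

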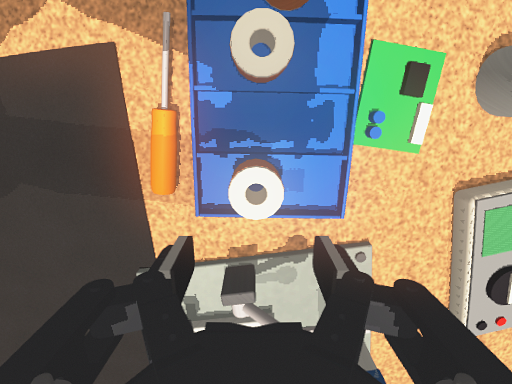

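The wrist view shows the nearest coil's ring at (256,193), clear of the walls. The ring fit gives (0.537, 0.1015) with a 51 mm diameter, so I'll grasp there.

```bash
cat >> h.py <<'E'
def grasp(xy,z=.013):
    O=[180,0,BY]
    manip.line_to([xy[0],xy[1],.10],O)
    b=manip.line_to([xy[0],xy[1],z],O,max_force=8,vel=.1); s=st()
    manip.set_gripper(0.0,60); print('down',b,s,'gr',st())
    p=manip.state()['tcp_pos']
    manip.line_to([p[0],p[1],.15],O); print('lift',st())
def carry(k,z=.135):
    s=SEAT[k]; manip.move_to([s[0],s[1],z],[180,0,YAW]); print('over',st())
def insert(k,z=.043):
    s=SEAT[k]
    b=manip.line_to([s[0],s[1],z],[180,0,YAW],vel=.05,max_force=10); print('ins',b,st()); return b
E
python3 - <<'E'
from h import *
grasp((.537,.1015))
carry(3)
for cam in ('scene','wrist'):
    c=shot(cam,cam[0]+'5'); print(netnear('coil0',cam,c,SEAT[3],.08), netnear('seat0',cam,c,SEAT[3],.03))
print(SEAT)
E
```

```text
down False {'t': 19.7, 'p': [0.5376, 0.1015, 0.0136], 'o': [-180.0, -0.1, -4.0], 'f': [-0.1, -0.8, 0.9], 'g': 0.0678} gr {'t': 20.0, 'p': [0.5376, 0.1016, 0.0142], 'o': [-180.0, -0.1, -4.0], 'f': [-1.1, -0.1, 5.8], 'g': 0.0511}
lift {'t': 21.0, 'p': [0.5367, 0.1017, 0.149], 'o': [180.0, 0.1, -4.0], 'f': [-0.1, -0.4, -1.3], 'g': 0.0508}
over {'t': 22.5, 'p': [0.5256, -0.2865, 0.1346], 'o': [-179.9, -0.0, 3.4], 'f': [0.7, 0.8, -2.2], 'g': 0.0513}
[0.5278, -0.2897, 0.144] [0.5248, -0.2903, 0.029]
[0.5247, -0.2884, 0.1459] [0.5231, -0.2893, 0.0299]
[array([ 0.51347367, -0.09115436,  0.        ]), array([ 0.51715789, -0.15705145,  0.        ]), array([ 0.52084211, -0.22294855,  0.        ]), array([ 0.52452633, -0.28884564,  0.        ])]
```

```bash
python3 -c "
import cv2
a=cv2.imread('pics/s5.png')[120:260,100:280];a=cv2.resize(a,None,fx=3,fy=3,interpolation=2);cv2.imwrite('pics/s5z.png',a)"
```

```text
(no output)
```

View pics/s5z.png

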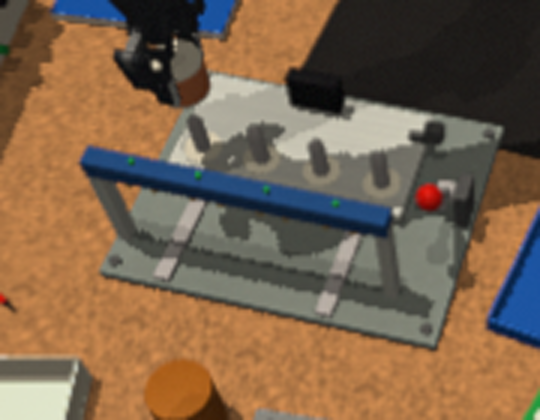

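View pics/w5.png

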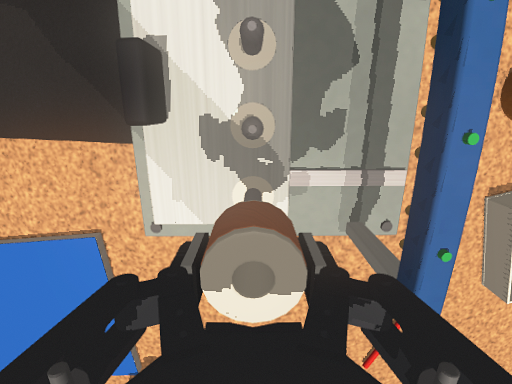

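Coil held. It lines up with the mandrels in the wrist view (all near column 253), so I'll insert.

```bash
cat >> h.py <<'E'
def release(k):
    manip.set_gripper(.068); s=SEAT[k]; print('rel',st())
    p=manip.state()['tcp_pos']; manip.line_to([p[0],p[1],.16],[180,0,YAW])
def where(cam,xy,name,r=.045):
    c=shot(cam,name); return netnear('coil0',cam,c,xy,r)
E
python3 - <<'E'
from h import *
if not insert(3):
    release(3)
    xy=SEAT[3]
    c=shot('wrist','w6'); print(netnear('coil0','wrist',c,xy),find_white(c,xy,.077))
    manip.move_to([.55,.2,.2],[180,0,BY])
    for cam in('top','scene'):
        c=shot(cam,cam[0]+'6')
        print([np.round(c2w(c,d['xyz']),3).tolist() for d in nets.tip_of('coil0',cam)])
E
```

```text
ins False {'t': 24.8, 'p': [0.5247, -0.289, 0.0433], 'o': [180.0, -0.0, 3.2], 'f': [0.0, -0.4, -2.3], 'g': 0.051}
rel {'t': 25.1, 'p': [0.5248, -0.289, 0.0433], 'o': [180.0, -0.0, 3.2], 'f': [0.5, -0.6, 0.1], 'g': 0.0681}
[0.5218, -0.2894, 0.0534] (0.5235, -0.2863, 0.061, 0.0822)
[[0.596, 0.401, 0.026], [0.517, -0.291, 0.056], [0.506, 0.39, 0.025], [0.548, 0.23, 0.024]]
[[0.552, 0.225, 0.024], [0.578, 0.286, 0.026], [0.691, 0.37, 0.021], [0.506, 0.386, 0.02], [0.525, -0.292, 0.051], [0.597, 0.408, 0.019]]
```

The first coil is seated: centre z is about 0.053, against 0.0545 expected. Second coil next.

Run:
```python
from h import *
xy=(.550,.226)
manip.move_to([xy[0],xy[1],.14],[180,0,BY])
c=shot('wrist','w7'); w=find_white(c,xy); n=netnear('coil0','wrist',c,xy); print(w,n)
if w and abs(w[2]-.051)<.004 and abs(w[3]-.051)<.004 and np.hypot(w[0]-n[0],w[1]-n[1])<.007:
    grasp(w[:2]); carry(2)
    for cam in ('scene','wrist'):
        c=shot(cam,cam[0]+'8'); print(netnear('coil0',cam,c,SEAT[2],.03))
```

```text
(0.5504, 0.2274, 0.0501, 0.0504) [0.5509, 0.2231, 0.0221]
down False {'t': 30.0, 'p': [0.5511, 0.2275, 0.0136], 'o': [-180.0, -0.1, -4.0], 'f': [0.0, 0.3, -0.9], 'g': 0.0678} gr {'t': 30.3, 'p': [0.5513, 0.2277, 0.0142], 'o': [-179.9, -0.1, -4.0], 'f': [0.1, -0.8, 5.7], 'g': 0.0502}
lift {'t': 31.4, 'p': [0.5504, 0.2276, 0.1488], 'o': [179.9, 0.1, -4.0], 'f': [-0.7, -0.7, -2.0], 'g': 0.0501}
over {'t': 33.0, 'p': [0.5217, -0.2211, 0.1348], 'o': [-179.9, -0.0, 3.4], 'f': [0.1, 1.4, -1.0], 'g': 0.0502}
[0.524, -0.2236, 0.1429]
[0.5213, -0.2224, 0.1429]
```

View pics/w8.png

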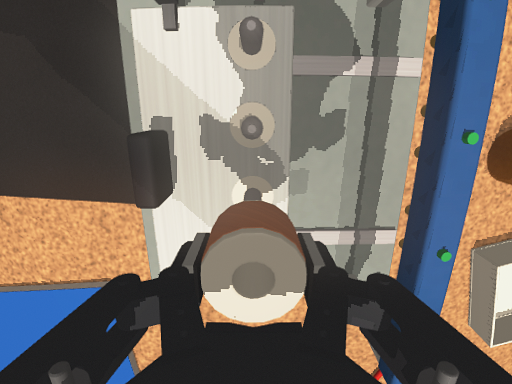

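The second coil is held and in line (column 253). I'll insert it and then fetch the third.

Run:
```python
from h import *
assert not insert(2)
release(2)
xy=(.578,.287)
manip.move_to([xy[0],xy[1],.14],[180,0,BY])
c=shot('top','t9'); print([np.round(c2w(c,d['xyz']),3).tolist() for d in nets.tip_of('coil0','top')])
c=shot('scene','s9'); print([np.round(c2w(c,d['xyz']),3).tolist() for d in nets.tip_of('coil0','scene')])
c=shot('wrist','w9'); w=find_white(c,xy); n=netnear('coil0','wrist',c,xy); print(w,n)
if w and n and abs(w[2]-.051)<.004 and abs(w[3]-.051)<.004 and np.hypot(w[0]-n[0],w[1]-n[1])<.007:
    grasp(w[:2]); carry(1)
    for cam in ('scene','wrist'):
        c=shot(cam,cam[0]+'10'); print(netnear('coil0',cam,c,SEAT[1],.03))
```

```text
ins False {'t': 35.2, 'p': [0.521, -0.223, 0.0433], 'o': [180.0, -0.0, 3.2], 'f': [-0.3, 0.4, -1.0], 'g': 0.0497}
rel {'t': 35.5, 'p': [0.521, -0.223, 0.0432], 'o': [180.0, -0.0, 3.2], 'f': [0.5, 1.0, 0.2], 'g': 0.068}
[[0.582, 0.287, 0.025], [0.521, -0.29, 0.055], [0.517, -0.223, 0.055], [0.694, 0.362, 0.025], [0.504, 0.392, 0.024]]
[[0.508, 0.388, 0.02], [0.576, 0.285, 0.026], [0.525, -0.293, 0.052], [0.526, -0.223, 0.053], [0.597, 0.403, 0.019], [0.691, 0.371, 0.023], [0.433, -0.195, 0.078]]
(0.5782, 0.2883, 0.0502, 0.0502) [0.5763, 0.2882, 0.0288]
down False {'t': 40.1, 'p': [0.5789, 0.2884, 0.0138], 'o': [-180.0, -0.1, -4.0], 'f': [0.4, 0.3, 0.7], 'g': 0.068} gr {'t': 40.4, 'p': [0.5791, 0.2886, 0.0144], 'o': [-179.9, -0.1, -4.0], 'f': [-0.7, 0.2, 5.7], 'g': 0.0508}
lift {'t': 41.4, 'p': [0.5781, 0.2884, 0.1487], 'o': [179.9, 0.1, -4.0], 'f': [-0.4, -0.1, -1.6], 'g': 0.0512}
over {'t': 43.1, 'p': [0.518, -0.1554, 0.1348], 'o': [-179.9, -0.0, 3.4], 'f': [0.5, 0.4, -1.0], 'g': 0.0512}
[0.5148, -0.1586, 0.1447]
[0.5145, -0.1567, 0.1455]
```

```bash
ls pics | tail -3; python3 -c "
import cv2,numpy as np
a=cv2.imread('pics/s10.png');b=cv2.imread('pics/w10.png')
cv2.imwrite('pics/m10.png',cv2.resize(np.hstack([a,b]),(800,300)))"
```

```text
w7.png
w8.png
w9.png
```

View pics/m10.png

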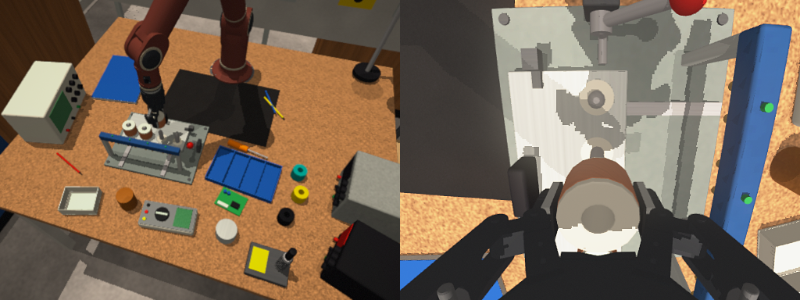

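The bin is now empty, two coils are on their mandrels, and the third is held in line. I'll insert it and inspect.

Run:
```python
from h import *
assert not insert(1)
release(1)
manip.move_to([.45,.05,.25],[180,0,YAW])
c=shot('top','t11'); print([np.round(c2w(c,d['xyz']),3).tolist() for d in nets.tip_of('coil0','top')],[np.round(c2w(c,d['xyz']),3).tolist() for d in nets.tip_of('cam_ball','top')])
c=shot('scene','s11'); print([np.round(c2w(c,d['xyz']),3).tolist() for d in nets.tip_of('coil0','scene')])
print(st())
a=cv2.imread('pics/s11.png')[120:250,110:300];b=cv2.imread('pics/t11.png')[130:280,250:440]
cv2.imwrite('pics/m11.png',np.vstack([cv2.resize(a,None,fx=2,fy=2,interpolation=2),cv2.resize(b,None,fx=2,fy=2,interpolation=2)]))
```

```text
ins False {'t': 45.3, 'p': [0.5174, -0.1571, 0.0433], 'o': [180.0, -0.0, 3.2], 'f': [1.1, -0.4, -0.3], 'g': 0.0512}
rel {'t': 45.6, 'p': [0.5173, -0.1571, 0.0432], 'o': [180.0, -0.0, 3.2], 'f': [-0.3, 1.2, 0.2], 'g': 0.0675}
[[0.596, 0.4, 0.023], [0.692, 0.367, 0.021], [0.522, -0.29, 0.057], [0.518, -0.222, 0.056], [0.505, 0.39, 0.026], [0.519, -0.161, 0.051]] [[0.568, -0.014, 0.117], [0.521, -0.223, 0.032]]
[[0.597, 0.404, 0.018], [0.516, -0.161, 0.054], [0.69, 0.366, 0.025], [0.525, -0.293, 0.05], [0.523, -0.222, 0.053], [0.507, 0.39, 0.02]]
{'t': 47.7, 'p': [0.4502, 0.0488, 0.2496], 'o': [180.0, 0.0, 3.1], 'f': [-0.2, -0.8, 0.1], 'g': 0.0682}
```

View pics/m11.png

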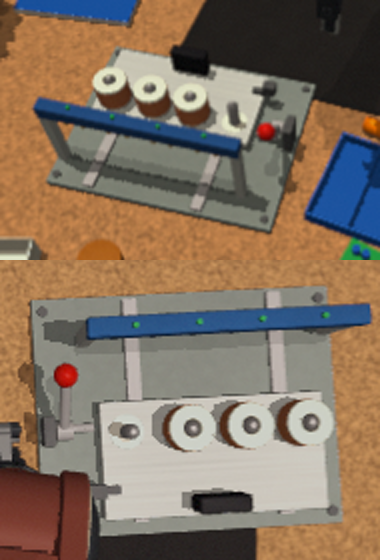

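All three coils sit flat with the mandrel tips showing. Pushing the sled home.

Run:
```python
from h import *
O=[180,0,3.2]; g=np.array([.434,-.1955,.060])
manip.move_to((g+[0,0,.1]).tolist(),O)
manip.set_gripper(.048,60)
print(manip.line_to(g.tolist(),O,max_force=8)); 
manip.set_gripper(0.0,60); print(st())
p=np.array(manip.state()['tcp_pos'])
print(manip.line_to((p+.114*EX).tolist(),O,vel=.05,max_force=25)); print(st())
q=np.array(manip.state()['tcp_pos']); print('travel',(q-p)@EX,(q-p)@EY)
manip.set_gripper(.045); print(st())
manip.line_to((q+[0,0,.1]).tolist(),O)
manip.move_to([.45,0.05,.25],[180,0,93.2])
for cam in ('top','scene'):
    c=shot(cam,cam[0]+'12')
    for n in ('sled_grip','coil0','cam_ball'): print(cam,n,[(np.round(c2w(c,d['xyz']),3).tolist(),round(d['confidence'],2)) for d in nets.tip_of(n,cam)])
print(st())
a=cv2.imread('pics/s12.png')[120:250,110:300];b=cv2.imread('pics/t12.png')[130:280,250:440]
cv2.imwrite('pics/m12.png',np.vstack([cv2.resize(a,None,fx=2,fy=2,interpolation=2),cv2.resize(b,None,fx=2,fy=2,interpolation=2)]))
```

```text
False
{'t': 50.2, 'p': [0.4345, -0.1957, 0.0611], 'o': [180.0, -0.1, 3.3], 'f': [-0.7, 0.6, 6.0], 'g': 0.0186}
False
{'t': 52.7, 'p': [0.5439, -0.1887, 0.0611], 'o': [-179.8, 0.5, 3.2], 'f': [-10.9, 3.6, 11.0], 'g': 0.0186}
travel 0.10961065272384875 0.0009291397250822457
{'t': 53.0, 'p': [0.5493, -0.1895, 0.061], 'o': [180.0, -0.1, 3.2], 'f': [-0.1, 0.5, 0.8], 'g': 0.0448}
top sled_grip [([0.545, -0.191, 0.08], 0.71)]
top coil0 [([0.594, 0.402, 0.026], 0.81), ([0.693, 0.367, 0.02], 0.76), ([0.63, -0.283, 0.055], 0.59), ([0.507, 0.39, 0.03], 0.58), ([0.63, -0.151, 0.055], 0.56), ([0.627, -0.217, 0.054], 0.48)]
top cam_ball [([0.571, -0.013, 0.117], 0.6)]
scene sled_grip [([0.545, -0.189, 0.08], 0.94)]
scene coil0 [([0.693, 0.369, 0.024], 0.96), ([0.634, -0.284, 0.05], 0.84), ([0.625, -0.158, 0.054], 0.81), ([0.508, 0.392, 0.023], 0.74), ([0.633, -0.217, 0.051], 0.72), ([0.599, 0.401, 0.021], 0.58)]
scene cam_ball [([0.567, -0.018, 0.112], 0.68)]
{'t': 55.3, 'p': [0.4501, 0.0496, 0.2498], 'o': [-180.0, 0.0, 93.1], 'f': [-1.2, 0.0, -0.8], 'g': 0.0451}
```

View pics/m12.png

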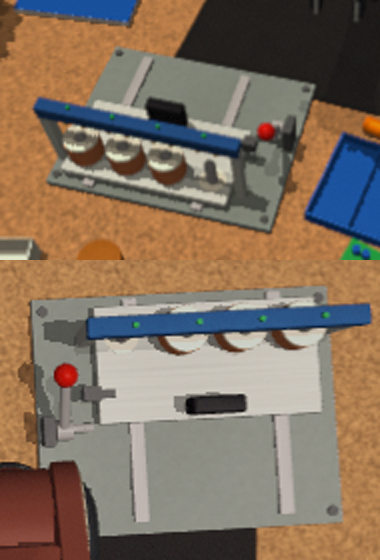

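The sled is home: 109.6 mm travel against the stop, with the grip back at 0.545. Locking the lever.

Run:
```python
from h import *
O=[180,0,93.2]; off=np.array([0,0,-.020])
b0=ball(1.5)
manip.move_to((b0+[0,0,.09]).tolist(),O)
manip.set_gripper(.055,30)
print(manip.line_to((b0+off).tolist(),O,max_force=8)); print(st())
manip.set_gripper(0.0,30); print(st())
off=np.array(manip.state()['tcp_pos'])-b0
for th in np.linspace(1.5,-.03,9)[1:]:
    manip.line_to((ball(th)+off).tolist(),O,vel=.08)
print(st())
manip.set_gripper(.05); print(st())
p=np.array(manip.state()['tcp_pos'])
manip.line_to((p+[0,0,.1]).tolist(),O)
manip.move_to([.42,.25,.27],O)
for cam in ('top','scene'):
    c=shot(cam,cam[0]+'13')
    for n in ('sled_grip','coil0','cam_ball','cam_pivot','screwdriver','board'): print(cam,n,[(np.round(c2w(c,d['xyz']),3).tolist(),round(d['confidence'],2)) for d in nets.tip_of(n,cam)])
print(st())
a=cv2.imread('pics/s13.png')[120:250,110:300];b=cv2.imread('pics/t13.png')[130:280,250:440]
cv2.imwrite('pics/m13.png',np.vstack([cv2.resize(a,None,fx=2,fy=2,interpolation=2),cv2.resize(b,None,fx=2,fy=2,interpolation=2)]))
```

```text
False
{'t': 57.1, 'p': [0.5732, -0.0168, 0.0968], 'o': [179.9, 0.0, 93.2], 'f': [0.3, 0.1, 0.9], 'g': 0.055}
{'t': 57.5, 'p': [0.5736, -0.015, 0.097], 'o': [179.8, -0.1, 93.3], 'f': [1.3, 3.5, 1.7], 'g': 0.024}
{'t': 60.4, 'p': [0.4496, -0.0227, 0.0905], 'o': [-180.0, 0.1, 93.2], 'f': [1.1, -3.7, -1.3], 'g': 0.0241}
{'t': 60.8, 'p': [0.449, -0.0214, 0.0907], 'o': [-180.0, -0.0, 93.2], 'f': [0.1, 0.5, 0.3], 'g': 0.0501}
top sled_grip [([0.545, -0.19, 0.077], 0.89), ([0.629, -0.187, 0.134], 0.54)]
top coil0 [([0.693, 0.369, 0.021], 0.92), ([0.507, 0.391, 0.025], 0.88), ([0.63, -0.284, 0.058], 0.74), ([0.596, 0.398, 0.025], 0.68), ([0.629, -0.152, 0.054], 0.61), ([0.627, -0.214, 0.056], 0.55)]
top cam_ball [([0.452, -0.023, 0.113], 0.56), ([0.622, -0.084, 0.032], 0.37)]
top cam_pivot [([0.513, -0.02, 0.053], 0.63)]
top screwdriver [([0.457, 0.183, -0.001], 0.72)]
top board [([0.681, 0.177, -0.001], 0.64)]
scene sled_grip [([0.543, -0.186, 0.078], 0.9)]
scene coil0 [([0.599, 0.401, 0.018], 0.89), ([0.509, 0.387, 0.02], 0.82), ([0.635, -0.288, 0.052], 0.77), ([0.692, 0.369, 0.022], 0.74), ([0.634, -0.217, 0.052], 0.7), ([0.627, -0.151, 0.053], 0.55)]
scene cam_ball [([0.451, -0.022, 0.114], 0.5), ([0.625, -0.153, 0.056], 0.16)]
scene cam_pivot [([0.514, -0.018, 0.048], 0.81)]
scene screwdriver [([0.458, 0.183, -0.004], 0.49)]
scene board [([0.685, 0.176, 0.001], 0.76)]
{'t': 63.4, 'p': [0.42, 0.25, 0.27], 'o': [180.0, -0.0, 93.2], 'f': [-0.0, 0.3, 0.4], 'g': 0.0497}
```

View pics/m13.png

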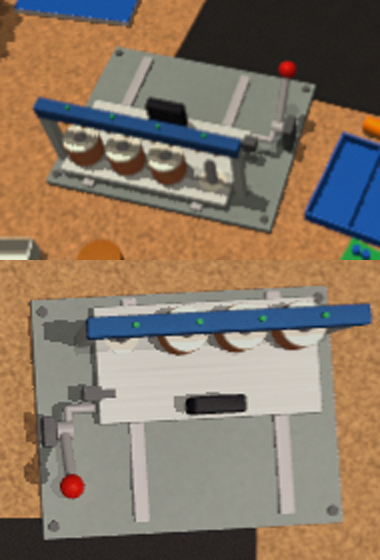

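The lever is locked, with its ball back at the starting spot (0.452, -0.023). The sled is home and the coils are seated under the bar.

```bash
python3 -c "
from h import *
manip.job_done(); print(st())"
```

```text
the job is handed in; nothing more can be done
the job is handed in; nothing more can be done
```

I loaded the coil tester and handed the job in about 64 s into the 210 s limit. No verdict is reported, so what follows is my own last checks.

- **What I did:** I freed the cam lever and pulled the sled out 110 mm. I put the bin's three coils on the three mandrels farthest from the lever, leaving the one nearest it empty. Then I pushed the sled home against its stop and locked the lever.
- **Sled and lever:** The sled grip reads x ≈ 0.544 m, the same as at the start. The lever ball is back at (0.452, -0.023, 0.113), its original locked spot.
- **Coils:** All three are under the probe bar, centres about 0.05–0.06 m above the bench (0.0545 expected). In the pictures they sit flat. The networks are only good to about 4 mm, so the 4 mm position limit was not checked more finely than that.
- **Bystanders and look-alikes:** The screwdriver, board and all three look-alikes are where they were, within measurement noise.
- **Disturbances:** I saw no coil get knocked and no grip slip. No check failed or disagreed by more than the networks' stated accuracy, except one wrist-camera ring fit on the first seated coil. It came out oversized at 61 x 82 mm, most likely because the pale sled confused it, so I did not use it.

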